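Lock the rod saw's fence and turn its speed up three clicks

TASK

The fence of the small bench saw is set to length for the next colour rods. Lock it where it stands by pushing its red cam lever fully down, and only then turn the saw's speed knob three clicks up (clockwise) from where it points now. Leave the knob resting in its click and do not disturb the rod on the saw table, the steel cup, the mug or the jar.

Things in the scene. Friction and masses are not known exactly. Their poses are not given: they have to be found in the camera images.
- speed_knob (a joint): Angle of the speed knob, rad: 0 = off (far left, red dot), growing clockwise seen looking at the panel. Eight clicks 24 deg (0.419 rad) apart, up to 2.93. At the start it rests on click 1, 2 or 3 (0.419, 0.838 or 1.257). A click takes up to 0.15 N m; past half-way it snaps on to the next, and let go it always settles on a click.
- knob_grip (a point): Centre of the speed knob's grey bar, on its turning axis, 17 mm out of the dark panel. z = turning axis, out of the panel: 35 deg from vertical, leaning to the saw's front, so lean the tool alike. x = along the bar to its pointer end (white line), y = across it. Bar 50 long, 12 wide, 25 mm tall, this point in its middle; black skirt of 52 mm diameter below. Clear for 50 mm round it.
- knob_pointer (a point): Middle of the pointer end of the knob's bar, 25 mm from its axis; turns with the knob.
- cam_lever (a joint): Angle of the fence's cam lever, rad: 0 = fully raised (50 deg above level), 1.01 = fully down on its stop (8 deg below level), fence locked. Starts at 0 to 0.12. Light at first, then up to about 8 N at the grip while the cam bites; past its dead centre, near the bottom, it stays down by itself.
- lever_pivot (a point): Pivot of the cam lever, at the front of the fence's head, 87 mm above the bench. The lever reaches from here to the saw's front (and up while raised) and swings down in an upright plane. Site y = level, along the pivot, to the saw's left; x points level to the saw's back at joint 0; the axes turn with the lever.
- lever_end (a point): Free end of the cam lever, 88 mm from the pivot, on the lever's centre line. The red grip, 62 mm long, 14 mm wide and 10 mm thick, ends here. Nothing lies under the lever's path.
- fence (a joint): Position of the fence along its rail, m: 0 = nearest the blade, 0.070 = farthest to the saw's right. Slides freely (about 1 N) until the lever is locked.
- fence_mid (a point): Centre of the fence's aluminium bar, 164 mm long (point x), 14 mm wide (y), 24 mm tall, 113 mm above the bench. Site x = level, from the saw's front to its back; y = to its left; these are the saw's own axes.
- saw: Grey bench saw with a thin upright diamond blade under a clear hood, fixed to the bench; 270 mm deep (x, front at -x), 306 mm wide (y, left), table 100 mm high, hood up to 152 mm. Origin: centre of the underside, at bench height. The knob's axis meets the sloping front panel 93 mm in front and 78 mm left of it; the fence and lever are 45 to 115 mm to its right.
- red_rod_mid (a point): Centre of the red glass rod, 13 mm thick and 130 mm long, lying loose on the left of the saw table against the mitre gauge. Leave it alone.
- cup_mid (a point): Centre of the dark steel cup, 66 mm wide and 38 mm tall, loose on the bench. Leave it alone.
- mug: Stoneware mug, 82 mm wide and 94 mm tall, on the bench left of the saw, origin under its centre. Leave it alone.
- frit_jar: Glass jar with black cap, 60 mm wide and 90 mm tall, on the bench left of the saw, origin under its centre. Leave it alone.

How it is judged (in metres and radians):
On the way, in this order (a step that is already met when the one before it is completed fails the run):
1. the fence is locked: cam lever fully down (joint above 0.93 rad), the knob not yet moved from its click (value of joint cam_lever above 0.93 rad and distance of knob_pointer from where it was at the start of the episode below 0.004 m), for 0.2 s.
2. the knob stands three clicks clockwise of where it began (distance of knob_pointer from where it was at the start of the episode between 0.0255 and 0.0327 m and value of joint speed_knob above 1.5 rad), for 0.3 s.
At the end, for the whole second after the job is handed in: The cam lever is down (joint above 0.93 of 1.01 rad), the fence within 4 mm of where it stood, and the knob at rest three clicks (72 degrees, give or take 9) clockwise of its start (all of step 2 and value of joint cam_lever above 0.93 rad and distance of fence_mid from where it was at the start of the episode below 0.004 m and velocity of joint speed_knob between -0.05 and 0.05 rad/s); the robot touches nothing.
It fails at once if the rod on the saw table is shifted more than 10 mm (distance of red_rod_mid from where it was at the start of the episode above 0.01 m).
It fails at once if the steel cup is shifted more than 20 mm (distance of cup_mid from where it was at the start of the episode above 0.02 m).
It fails at once if the mug is shifted more than 20 mm (distance of mug from where it was at the start of the episode above 0.02 m).
It fails at once if the jar is shifted more than 20 mm (distance of frit_jar from where it was at the start of the episode above 0.02 m).
It also fails if it takes over 48 s, if anything falls off the work surface, if the arm or the gripper's body presses on something with over 40 N, if the wrist force passes 120 N, or if a joint passes its speed limit or range.

ROBOT

A 6-joint arm with a two-finger parallel gripper is mounted at the origin on a cart in front of the work surface, level with it; the furniture and walls round the work are solid. World frame = base frame: x ahead of the robot, y to its left, z up, the work surface at z = 0. Lengths are in mm, angles in rad, forces in N, time in s.
With the tool pointing down it reaches from about 400 to 925 mm from the base axis. Payload 12.5 kg.
Tool frame: the origin (TCP) lies on the mounting face of the last link; the fingertips stand 190 mm ahead of it and the grasp point (between the pads) lies 171 mm ahead of it (env.tcp_to_tips is the distance from the TCP to the fingertips, in mm); x points along the fingers, y is the direction in which the jaws open and shut, and the axes are right-handed (so a half turn about x gives the same grasp; the last joint's range is limited). The gripper opens to 95 mm and grips with 3 to 60 N. Pads are 20 mm wide; open, the fingers measure 119 mm over their backs; the gripper's body (75 mm by 180 mm) begins 59 mm behind the grasp point.
Start: joints at [1.061, 0.491, 1.559, -0, 1.092, -0.106], TCP at [245.549, 574.744, 404.761] pointing down, gripper open.
Joint ranges: [-3.1, 3.1], [-0.84, 2.19], [0.05, 2.79], [-1.13, 4.28], [0.06, 2.93], [-2.69, 2.69]. Speed limits (rad/s): [2.22, 2.22, 2.79, 3.14, 3.14, 3.14].

INTERFACE

Orientations are given as [roll, pitch, yaw] about the fixed x, y, z axes, in that order (R = Rz(yaw) Ry(pitch) Rx(roll)).
In Python, from cell import monitor, cams, job, env gives the robot as it stands. The module is installed in compiled form; this text tells all that it offers.
- The arm moves only by the tool apply_moves, never from a script. Its argument "series" is a list of rows, each a list of 3 entries, a list of its own where there are three numbers: the closure, from -1 (fully open) to 1 (shut), so that 0 is half open, then the shift along the tool's x, y, z in cm, then the turn about the tool's x in rad. A call has 1 to 20 rows; each row is the pose to reach, as a shift and turn from the pose commanded when the call began, along the tool's axes at that moment; what a row does not reach only later rows make up. A row lasts 1/8 s, in which the tool goes at most 62.5 mm and 10.7 degrees, less where a joint would pass 70% of its speed; a pose out of reach is approached as far as the arm can. A call with a gripper value outside its range is refused whole. The fingers move at their own pace and stop on an object; the grip force is fixed at half the most. Time passes only in rows, so rows that repeat a pose let the fingers close. It gives the time, the measured TCP pose, the force and the opening at its end, in the units of the state.
- monitor.state(): the state, without advancing time (a new reading comes with each control period).
- cams.read_camera(name): name is "side" or "top"; returns a dict with "image" (384x512x3 uint8, red, green, blue), "fx", "fy", "cx", "cy" (pixels), "position" and "orientation" of the camera in the world. Camera axes: x right, y down, z forward; pixel columns grow to the right and rows downward; lengths in mm; the calibration is good to about 2 mm. A picture is of the moment at which its call begins. There is no depth.
- job.job_done(): hands the job in, once; it reports no verdict.
The state is a dict: "t": time; "joints": joint angles; "qvel": joint speeds; "tau": joint torques, N m; "eef_pos": TCP position; "tcp_rot": TCP orientation; "ft_force": force on the tool from outside, world axes, zero at the start; "moment": the same for the moment, N m; "opening": opening from 0.0 (shut) to 1.0 (fully open).
Only numpy, scipy, OpenCV 4.12 (cv2) and the standard library are available. Lean on these libraries where they do the work, as an engineer would, in place of code of your own. Each camera call takes 0.05 s, during which the arm holds its last target. There are 200 camera calls.

## Working session

There is one attempt and no reset: what is moved stays moved. The work goes in short steps, Python scripts to look and compute and a tool call to move; the robot and the scene stay as the last step left them, time stands still between calls to the robot, and variables do not carry over. Pictures are saved under pics/ and viewed, about 8 in all and at most 12, crops included, and the job is handed in when it is done.

Besides the shell and the picture viewer there is one more tool, called in YAML: its name, and indented under it one key for each argument. apply_moves: Moves the arm, as the interface text tells. Its arguments: {"type":"object","properties":{"series":{"type":"array"}},"required":["series"]}

```bash
mkdir -p pics; python3 - <<'E'
from cell import monitor,cams,env
import cv2,numpy as np
print(monitor.state(), env.tcp_to_tips)
for n in("side","top"):
    c=cams.read_camera(n); cv2.imwrite(f"pics/{n}0.png",cv2.resize(c["image"][:,:,::-1],(800,600),interpolation=cv2.INTER_CUBIC))
    cv2.imwrite(f"{n}0_raw.png",c["image"][:,:,::-1])
    print(n,{k:v for k,v in c.items() if k!="image"})
E
```

```text
{'t': 0.0, 'joints': array([ 1.06142417e+00,  4.91578529e-01,  1.55946794e+00, -3.09165436e-05,
        1.09169599e+00, -1.05603910e-01]), 'qvel': array([ 0.00181668, -0.00112869, -0.00063112,  0.00055164, -0.00049588,
       -0.00108773]), 'tau': array([-4.23202482e-04, -6.12646580e+01, -2.58172989e+01,  6.91429898e-02,
        4.83259361e-02, -1.38895980e-04]), 'eef_pos': array([245.52037792, 574.71851061, 404.14347182]), 'tcp_rot': array([-1.65255799,  1.56964619, -2.05631197]), 'ft_force': array([-0.23954513, -0.09545092, -0.11670771]), 'moment': array([ 0.03991595, -0.02865519, -0.00684134]), 'opening': 0.998806793047956} 190.1
side {'fx': 351.8192637024186, 'fy': 351.8192637024186, 'cx': 257.94942232198827, 'cy': 188.47961825483344, 'position': array([ 164.67900196, -671.11479783,  747.16943707]), 'orientation': array([-2.24539502, -0.02015721, -0.5255863 ])}
top {'fx': 351.9874509612124, 'fy': 351.9874509612124, 'cx': 249.6481661052011, 'cy': 189.31824341333055, 'position': array([ 532.63965676,   13.48684111, 1048.1117639 ]), 'orientation': array([-3.09575361,  0.0353108 , -1.58118441])}
```

View pics/side0.png

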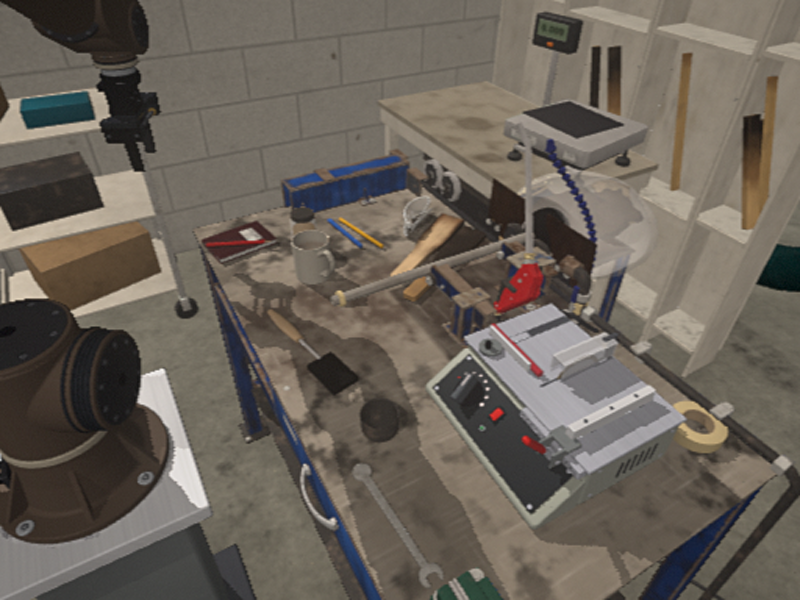

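View pics/top0.png

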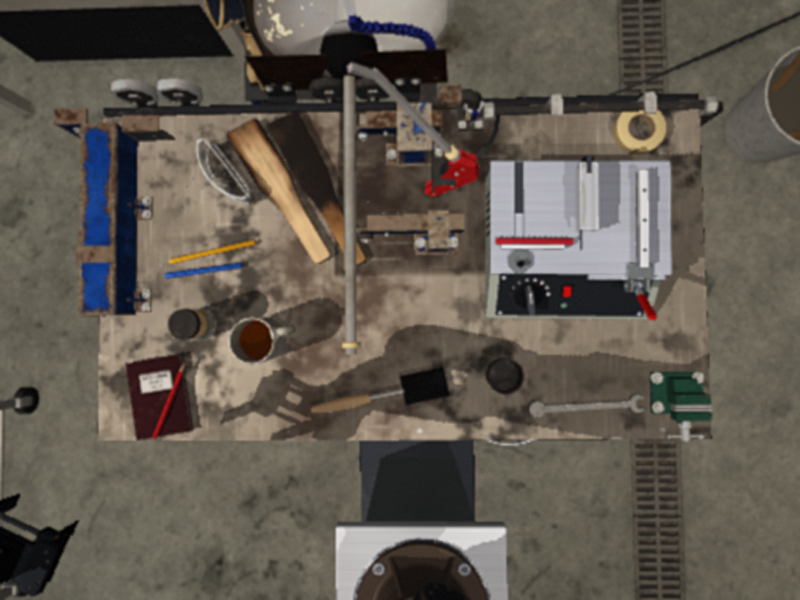

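The side view shows the saw at right, with the knob near (465,388), the red lever near (533,443) and the cup near (380,418). In the top view the knob is at (530,293), the lever at (645,305) and the cup at (505,375). Next I'll zoom in on the saw in both views.

```bash
cat > h.py <<'E'
import numpy as np,cv2
from scipy.spatial.transform import Rotation as R
from cell import monitor,cams,env
def ray(c,uv):
    d=R.from_euler('xyz',c["orientation"]).apply([(uv[0]-c["cx"])/c["fx"],(uv[1]-c["cy"])/c["fy"],1])
    return np.array(c["position"]),d/np.linalg.norm(d)
def plane(c,uv,z):
    p,d=ray(c,uv); return p+d*(z-p[2])/d[2]
def tri(a,ua,b,ub):
    p,d=ray(a,ua);q,e=ray(b,ub)
    s,t=np.linalg.lstsq(np.c_[d,-e],q-p,rcond=None)[0]
    return (p+s*d+q+t*e)/2,np.linalg.norm(p+s*d-q-t*e)
def proj(c,P):
    v=R.from_euler('xyz',c["orientation"]).inv().apply(np.array(P)-c["position"])
    return np.array([c["fx"]*v[0]/v[2]+c["cx"],c["fy"]*v[1]/v[2]+c["cy"]])
def crop(c,x0,y0,w,h,k):
    return cv2.resize(c["image"][y0:y0+h,x0:x0+w,::-1],(w*k,h*k),interpolation=cv2.INTER_CUBIC)
E
python3 - <<'E'
from h import *
s=cams.read_camera("side");t=cams.read_camera("top")
cv2.imwrite("pics/crop_t.png",crop(t,305,95,133,115,6))
cv2.imwrite("pics/crop_s.png",crop(s,265,190,180,150,4))
for c,n in((s,"side"),(t,"top")):
    hsv=cv2.cvtColor(c["image"],cv2.COLOR_RGB2HSV)
    m=((hsv[...,0]<8)|(hsv[...,0]>172))&(hsv[...,1]>150)&(hsv[...,2]>70)
    k,l,st,ce=cv2.connectedComponentsWithStats(m.astype(np.uint8))
    for i in range(1,k):
        if st[i,4]>8: 
            r=cv2.minAreaRect(np.argwhere(l==i)[:,::-1].astype(np.float32)); print(n,st[i],ce[i].round(1),np.round(cv2.boxPoints(r),1).tolist())
E
```

```text
side [132 153  37   5  86] [149.4 155.1] [[131.89999389648438, 155.0], [168.0, 152.89999389648438], [168.10000610351562, 155.1999969482422], [132.0, 157.3000030517578]]
side [316 169  32  31 513] [333.3 184.1] [[314.20001220703125, 195.39999389648438], [337.20001220703125, 164.6999969482422], [353.20001220703125, 176.6999969482422], [330.20001220703125, 207.39999389648438]]
side [328 219  19  21  38] [339.6 232.2] [[327.0, 219.8000030517578], [329.70001220703125, 217.60000610351562], [346.1000061035156, 238.10000610351562], [343.3999938964844, 240.3000030517578]]
side [313 261   9   8  41] [317.2 264.7] [[312.5, 265.5], [318.0, 260.0], [321.5, 263.5], [316.0, 269.0]]
side [334 279  15  11  75] [340.8 284.1] [[332.79998779296875, 282.1000061035156], [335.20001220703125, 277.8999938964844], [349.5, 286.5], [347.0, 290.6000061035156]]
top [272  96  35  30 451] [292.2 111.2] [[269.0, 119.80000305175781], [297.70001220703125, 92.4000015258789], [312.0, 107.4000015258789], [283.20001220703125, 134.8000030517578]]
top [318 152  49   5 152] [342.2 154. ] [[318.0, 155.0], [318.0, 151.8000030517578], [366.0, 152.89999389648438], [366.0, 156.10000610351562]]
top [360 183   6   8  44] [362.5 186.3] [[360.0, 183.0], [365.0, 183.0], [365.0, 190.0], [360.0, 190.0]]
top [408 188  12  17  90] [413.5 196.1] [[406.70001220703125, 189.8000030517578], [411.20001220703125, 187.10000610351562], [420.5, 202.5], [415.8999938964844, 205.1999969482422]]
top [ 97 237  20  44 166] [106.3 259.2] [[96.0999984741211, 279.20001220703125], [113.5, 236.8000030517578], [116.9000015258789, 238.1999969482422], [99.5, 280.6000061035156]]
```

View pics/crop_t.png

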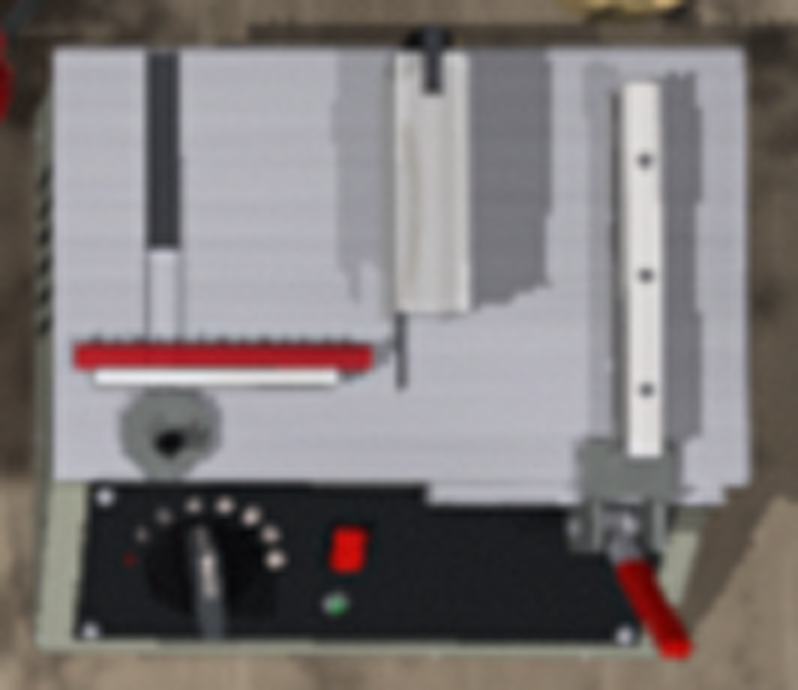

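View pics/crop_s.png

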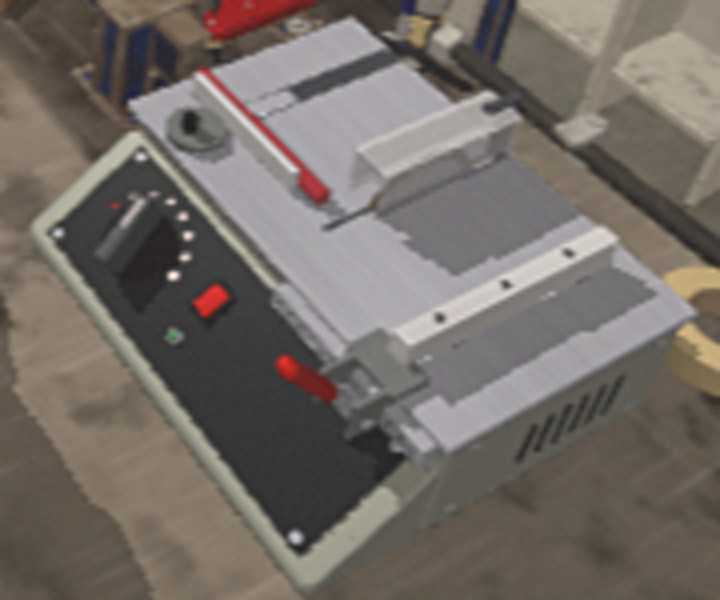

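The crops show the knob bar from (212,632) to (200,530) in the top crop. Its white pointer end is up, which is click 3. The lever end is at top crop (682,650) and side crop (282,363). Now I'll convert these to world positions.

```bash
python3 - <<'E'
from h import *
np.set_printoptions(precision=1,suppress=True)
s=cams.read_camera("side");t=cams.read_camera("top")
T=lambda x,y:(305+(x-3)/6,95+(y-3)/6); S=lambda x,y:(265+(x-2)/4,190+(y-2)/4)
F=lambda x,y:(x*.64,y*.64)
pts={"lever_end":(T(680,652),S(280,362)),"lever_gripbase":(T(628,562),S(335,394)),
"panel_screwUL":(T(104,496),S(140,156)),"screwLL":(T(90,631),S(57,232)),"screwLR":(T(625,635),S(295,537)),
"knob_ptr_top":(T(200,530),S(146,198)),"knob_low_top":(T(211,632),S(101,250)),
"dot0":(T(130,560),S(116,205)),"dot7":(T(276,560),S(173,275)),
"fence_front":(T(645,455),S(402,344)),"fence_back":(T(643,82),S(612,235)),
"tableTL":(T(52,48),S(349,17)),"tableFL":(T(52,480),S(131,103)),"tableBR":(T(748,48),S(694,315)),
"cup":(F(505,375),F(380,410)),"pipe_end":(F(350,345),F(340,298)),"pipe_far":(F(350,75),F(530,238))}
for k,(a,b) in pts.items():
    P,e=tri(t,a,s,b); print(k,P,round(e,1))
for k in("fence_front","fence_back"): print(k,plane(t,pts[k][0],125))
for k in("tableTL","tableFL","tableBR"): print(k,plane(t,pts[k][0],100))
A=R.from_euler('xyz',monitor.state()["tcp_rot"]).as_matrix(); print(A)
E
```

```text
lever_end [ 533.2 -372.8  157.8] 2.7
lever_gripbase [ 575.5 -376.1  105.6] 3.1
panel_screwUL [ 609.5 -152.4   74.3] 1.6
screwLL [ 547.6 -151.4   31.3] 0.2
screwLR [ 542.6 -403.4   30.6] 0.7
knob_ptr_top [ 589.7 -192.3   81.2] 5.8
knob_low_top [ 546.2 -201.6   64.3] 0.4
dot0 [ 581.2 -167.3   55.2] 2.3
dot7 [ 579.6 -234.5   54.9] 0.6
fence_front [ 620.2 -377.4  121.9] 0.9
fence_back [ 783.1 -380.7  124.6] 1.4
tableTL [ 810.9 -128.7   98.5] 0.8
tableFL [ 616.3 -126.1   98.1] 4.4
tableBR [ 802.3 -436.   100.1] 3.2
cup [ 434.4 -158.    43.4] 1.9
pipe_end [492.5 120.3  56.9] 4.2
pipe_far [989.5 120.   46.7] 4.7
fence_front [ 619.5 -375.8  125. ]
fence_back [ 782.4 -380.   125. ]
tableTL [ 810.1 -128.2  100. ]
tableFL [ 614.3 -124.6  100. ]
tableBR [ 803.6 -437.3  100. ]
[[-0.   0.4  0.9]
 [-0.   0.9 -0.4]
 [-1.  -0.  -0. ]]
```

The saw is yawed about -1.2° and its origin is near (669,-281). The lever pivot is about (590,-374,87) and the knob grip about (568,-200,67). The pointer is on click 3. I'll move with the gripper closed to above the lever.

apply_moves:
  series:
    - [1,[0,-24.5,38.1],1.19]
    - [1,[0,-24.5,38.1],1.19]
    - [1,[0,-24.5,38.1],1.19]
    - [1,[0,-24.5,38.1],1.19]
    - [1,[0,-24.5,38.1],1.19]
    - [1,[0,-24.5,38.1],1.19]
    - [1,[0,-24.5,38.1],1.19]
    - [1,[0,-24.5,38.1],1.19]
    - [1,[2.5,-75.2,65.7],1.19]
    - [1,[2.5,-75.2,65.7],1.19]
    - [1,[2.5,-75.2,65.7],1.19]
    - [1,[2.5,-75.2,65.7],1.19]
    - [1,[2.5,-75.2,65.7],1.19]
    - [1,[2.5,-75.2,65.7],1.19]
    - [1,[2.5,-75.2,65.7],1.19]
    - [1,[2.5,-75.2,65.7],1.19]
    - [1,[2.5,-75.2,65.7],1.19]
    - [1,[2.5,-75.2,65.7],1.19]
    - [1,[2.5,-75.2,65.7],1.19]
    - [1,[2.5,-75.2,65.7],1.19]

```text
t: 2.8
eef_pos: [554.5, -373.1, 379.9]
tcp_rot: [-2.897, 1.57, 1.794]
ft_force: [-0.4, 0.2, -0.1]
opening: 0.004
```

```bash
python3 - <<'E'
from h import *
np.set_printoptions(precision=3,suppress=True)
st=monitor.state();print(st);print(R.from_euler('xyz',st["tcp_rot"]).as_matrix())
s=cams.read_camera("side");t=cams.read_camera("top")
cv2.imwrite("pics/a.png",np.hstack([crop(t,350,140,90,110,4),crop(s,275,200,110,110,4)]))
E
```

```text
{'t': 2.8, 'joints': array([-0.691,  0.576,  1.471,  0.   ,  1.094, -0.67 ]), 'qvel': array([ 0.003, -0.006, -0.001, -0.002, -0.001, -0.001]), 'tau': array([ -1.071, -65.913, -26.013,   0.013,   0.066,  -0.003]), 'eef_pos': array([ 554.541, -373.137,  379.89 ]), 'tcp_rot': array([-2.897,  1.57 ,  1.794]), 'ft_force': array([-0.439,  0.208, -0.148]), 'moment': array([-0.101,  0.063, -0.087]), 'opening': 0.004319719207942662}
[[-0.     1.    -0.021]
 [ 0.001 -0.021 -1.   ]
 [-1.    -0.    -0.001]]
```

View pics/a.png

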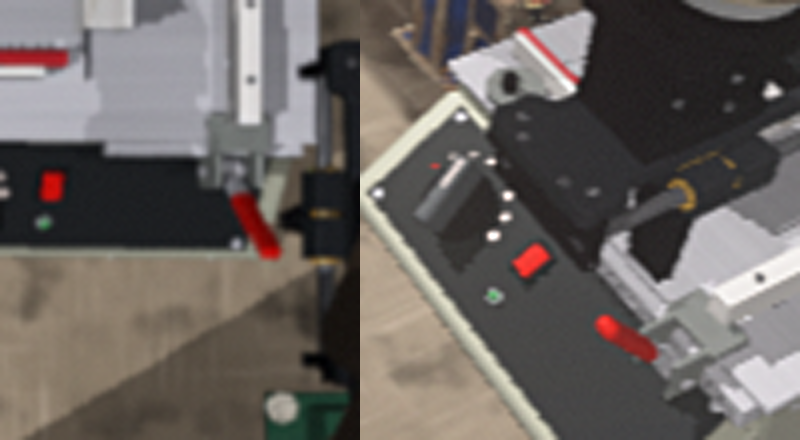

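The tip is about 36 mm above the lever and in line with it, and the saw is undisturbed. The red grip shows at (255,225) on the left and (625,338) on the right. I'll press halfway first and check the force.

apply_moves:
  series:
    - [1,[2,0,0.1],0]
    - [1,[3,0,0.1],0]
    - [1,[4,-0.2,0.1],0]
    - [1,[4.8,-0.5,0.1],0]
    - [1,[5.6,-0.8,0.1],0]
    - [1,[6.2,-1.0,0.1],0]
    - [1,[6.2,-1.0,0.1],0]

```text
t: 3.78
eef_pos: [544.0, -375.8, 317.3]
tcp_rot: [-2.418, 1.57, 2.271]
ft_force: [1.0, -0.1, -0.7]
opening: 0.003
```

```bash
python3 - <<'E'
from h import *
s=cams.read_camera("side");t=cams.read_camera("top")
print(proj(s,[544,-374,128]),proj(t,[544,-374,128]))
cv2.imwrite("pics/b.png",np.hstack([crop(t,350,140,90,110,4),crop(s,275,200,110,110,4)]))
E
```

```text
[337.31599524 287.06760037] [412.73066663 199.478361  ]
```

View pics/b.png

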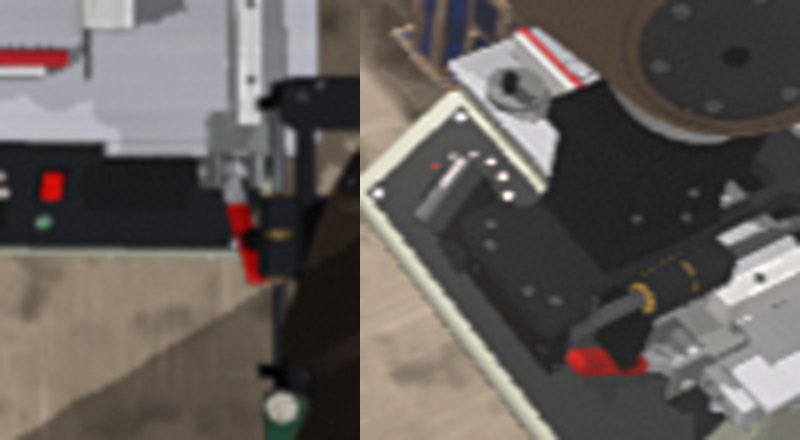

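The lever is swinging down under the fingertips: its end has moved to (258,280) on the left and (575,358) on the right. The fence hasn't moved. I'll continue down.

apply_moves:
  series:
    - [1,[0.8,-0.2,0],0]
    - [1,[1.6,-0.4,0],0]
    - [1,[2.4,-0.6,0],0]
    - [1,[3.0,-0.8,0],0]
    - [1,[3.5,-1.0,0],0]
    - [1,[3.9,-1.0,0],0]
    - [1,[4.2,-1.0,0],0]
    - [1,[4.2,-1.0,0],0]

```text
t: 4.88
eef_pos: [534.2, -375.4, 275.4]
tcp_rot: [-2.494, 1.57, 2.196]
ft_force: [-0.0, 0.5, 0.3]
opening: 0.005
```

apply_moves:
  series:
    - [1,[0.3,0,0],0]
    - [1,[0.5,0,0],0]
    - [1,[0.5,0,0],0]

```text
t: 5.25
eef_pos: [534.2, -375.5, 273.8]
tcp_rot: [0.816, 1.568, -0.778]
ft_force: [-7.0, 5.8, 26.0]
opening: 0.004
```

With 26 N on the tool and travel stopped 3 mm short of the command, the lever is on its stop. I'll lift off and move to a staging point above and left of the knob, then look.

apply_moves:
  series:
    - [1,[-5,0,0],0]
    - [1,[-10,0,0],0]
    - [1,[-10,0,0],0]
    - [1,[-10,3.7,-20.7],0]
    - [1,[-10,3.7,-20.7],0]
    - [1,[-10,3.7,-20.7],0]
    - [1,[-10,3.7,-20.7],0]
    - [1,[-10,3.7,-20.7],0]

```text
t: 6.25
eef_pos: [576.3, -168.4, 370.2]
tcp_rot: [-1.92, 1.57, 2.772]
ft_force: [-0.5, -0.7, 1.3]
opening: 0.001
```

```bash
python3 - <<'E'
from h import *
np.set_printoptions(precision=1,suppress=True)
s=cams.read_camera("side");t=cams.read_camera("top")
st=monitor.state(); print(st["t"],st["eef_pos"],st["ft_force"])
cv2.imwrite("pics/c.png",np.hstack([crop(t,310,140,130,120,3),crop(s,265,190,130,120,3)]))
E
```

```text
6.35 [ 576.  -170.3  370.3] [-0.2 -0.5 -0.4]
```

View pics/c.png

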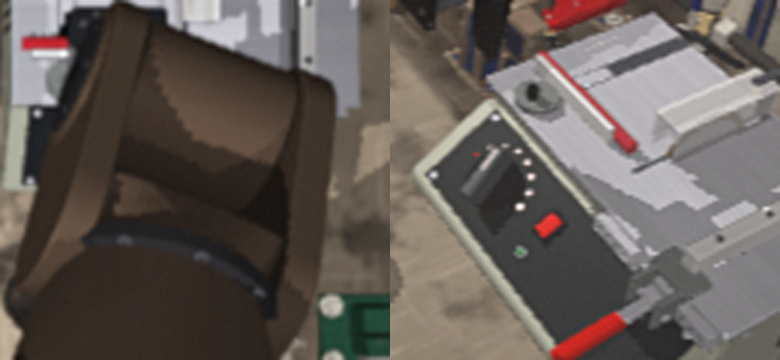

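The lever is down, with the red grip lying along (555,355) to (620,320) in the right half, and the knob hasn't moved. Next I'll compute the pushing path round the knob.

```bash
cat > path.py <<'E'
from h import *
np.set_printoptions(precision=2,suppress=True)
C=np.array([568,-200,67.]);A=np.radians(35);Z=75.;yaw=-.021
n=np.array([-np.sin(A),0,np.cos(A)])
def block(phi,r=16,h=10,gap=0):   # block centre (world tip), tool turn from saw axes
    f=np.radians(phi)
    d=np.array([np.cos(A)*np.cos(f),-np.sin(f),np.sin(A)*np.cos(f)])
    l=np.array([np.cos(A)*np.sin(f),np.cos(f),np.sin(A)*np.sin(f)])
    P=r*d+6*l; t=12.5 if l[2]<0 else np.clip((Z-C[2]-P[2])/n[2],-12.5,12.5)
    m=l[:2]/np.hypot(*l[:2]); P=P+t*n
    q=P[:2]+(h+gap)*m
    return np.r_[C+R.from_euler('z',yaw).apply(np.r_[q,0])][:2], np.arctan2(m[0],m[1])
if __name__=="__main__":
    s=monitor.state();M=R.from_euler('xyz',s["tcp_rot"]).as_matrix();p=s["eef_pos"]
    print("tip",p-[0,0,190.1])
    for phi,g in((-12,12),(-12,3),(-12,0),(0,0),(12,0),(24,0),(36,0),(48,0),(54,0),(60,0),(66,0)):
        q,a=block(phi,gap=g); print(phi,g,"tip",q,"shift cm",M.T@(np.r_[q,Z+190.1]-p)/10,"turn",round(a,2))
E
python3 path.py
```

```text
tip [ 575.96 -170.33  180.21]
-12 12 tip [ 569.5  -169.16] shift cm [10.52 -0.65 -0.1 ] turn -0.17
-12 3 tip [ 570.86 -178.05] shift cm [10.52 -0.49  0.78] turn -0.17
-12 0 tip [ 571.31 -181.02] shift cm [10.52 -0.44  1.08] turn -0.17
0 0 tip [ 582.26 -184.3 ] shift cm [10.52  0.67  1.38] turn 0.0
12 0 tip [ 585.   -187.96] shift cm [10.52  0.95  1.74] turn 0.17
24 0 tip [ 586.82 -192.03] shift cm [10.52  1.14  2.14] turn 0.35
36 0 tip [ 587.7  -196.37] shift cm [10.52  1.24  2.58] turn 0.54
48 0 tip [ 587.63 -200.89] shift cm [10.52  1.24  3.03] turn 0.74
54 0 tip [ 587.22 -203.19] shift cm [10.52  1.21  3.26] turn 0.85
60 0 tip [ 586.57 -205.49] shift cm [10.52  1.15  3.49] turn 0.96
66 0 tip [ 585.66 -207.77] shift cm [10.52  1.06  3.72] turn 1.07
```

apply_moves:
  series:
    - [1,[5,0,-0.3],-0.15]
    - [1,[9,0,-0.3],-0.15]
    - [1,[10.5,0,-0.3],-0.15]
    - [1,[10.5,0,-0.3],-0.15]
    - [1,[10.5,0.1,0.4],-0.15]
    - [1,[10.5,0.3,1.0],-0.1]
    - [1,[10.5,0.7,1.4],0.0]
    - [1,[10.5,0.9,1.6],0.1]
    - [1,[10.5,1.0,1.8],0.2]
    - [1,[10.5,1.0,1.8],0.2]

```text
t: 7.6
eef_pos: [585.9, -187.4, 267.5]
tcp_rot: [2.089, 1.569, 0.293]
ft_force: [-0.5, 7.8, 2.5]
opening: 0.004
```

```bash
python3 - <<'E'
from h import *
s=cams.read_camera("side");st=monitor.state();print(st["t"],st["eef_pos"],st["ft_force"])
cv2.imwrite("pics/d.png",crop(s,270,190,100,90,6))
E
```

```text
7.65 [ 585.83106966 -187.36062794  267.45841729] [0.04655444 6.6403005  2.20010806]
```

View pics/d.png

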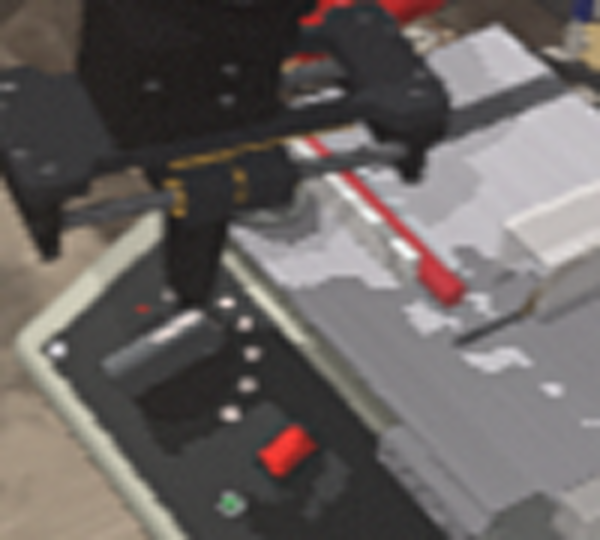

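The fingertips are behind the pointer end near (195,300), and the knob has turned about one click. The 7 N is the click load. I'll work out the remaining path from this pose.

```bash
python3 path.py | tail -7
```

```text
12 0 tip [ 585.   -187.96] shift cm [ 0.24 -0.07  0.08] turn 0.17
24 0 tip [ 586.82 -192.03] shift cm [0.24 0.2  0.43] turn 0.35
36 0 tip [ 587.7  -196.37] shift cm [0.24 0.38 0.84] turn 0.54
48 0 tip [ 587.63 -200.89] shift cm [0.24 0.47 1.28] turn 0.74
54 0 tip [ 587.22 -203.19] shift cm [0.24 0.49 1.51] turn 0.85
60 0 tip [ 586.57 -205.49] shift cm [0.24 0.47 1.75] turn 0.96
66 0 tip [ 585.66 -207.77] shift cm [0.23 0.44 1.99] turn 1.07
```

apply_moves:
  series:
    - [1,[0.1,0.1,0.25],0.08]
    - [1,[0.1,0.2,0.43],0.16]
    - [1,[0.1,0.3,0.63],0.25]
    - [1,[0.1,0.38,0.84],0.35]
    - [1,[0.1,0.43,1.06],0.45]
    - [1,[0.1,0.46,1.28],0.55]
    - [1,[0.1,0.46,1.28],0.55]
    - [1,[0.1,0.46,1.28],0.55]

```text
t: 8.65
eef_pos: [588.1, -200.9, 266.4]
tcp_rot: [2.288, 1.567, -0.056]
ft_force: [6.5, 5.9, -2.9]
opening: 0.003
```

```bash
python3 path.py | sed -n '1p;9,$p'; python3 - <<'E'
from h import *
s=cams.read_camera("side");st=monitor.state();print(st["t"],st["eef_pos"],st["ft_force"])
cv2.imwrite("pics/e.png",crop(s,270,190,100,90,6))
E
```

```text
tip [ 588.06 -200.89   76.33]
48 0 tip [ 587.63 -200.89] shift cm [ 0.13 -0.03  0.03] turn 0.74
54 0 tip [ 587.22 -203.19] shift cm [0.13 0.1  0.22] turn 0.85
60 0 tip [ 586.57 -205.49] shift cm [0.13 0.21 0.43] turn 0.96
66 0 tip [ 585.66 -207.77] shift cm [0.13 0.31 0.66] turn 1.07
8.7 [ 588.06750803 -200.91988382  266.41956831] [ 6.19257311  6.18746395 -2.80028648]
```

View pics/e.png

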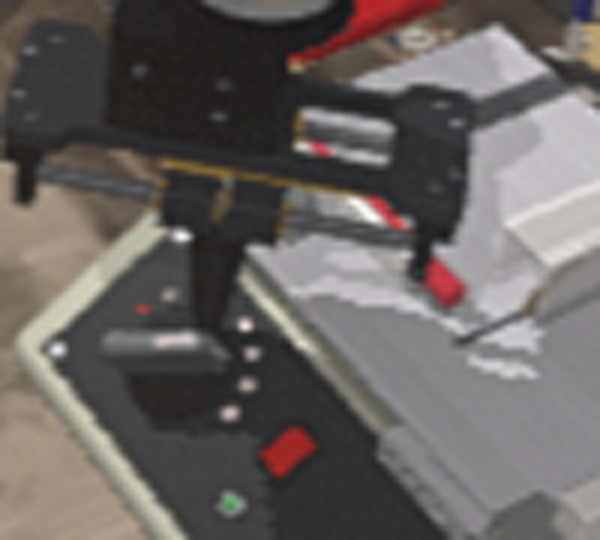

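The bar now points to about (225,350), between dots 4 and 5, and still resists with 9 N, so it hasn't passed the last half-way point. I'll push a little further.

apply_moves:
  series:
    - [1,[0,0.03,0.12],0.06]
    - [1,[0,0.08,0.22],0.11]
    - [1,[0,0.12,0.32],0.16]
    - [1,[0,0.12,0.32],0.16]
    - [1,[0,0.12,0.32],0.16]

```text
t: 9.32
eef_pos: [585.9, -204.5, 265.6]
tcp_rot: [2.091, 1.569, -0.412]
ft_force: [1.2, -0.4, 2.0]
opening: 0.004
```

```bash
python3 path.py | sed -n '1p;9,$p'; python3 - <<'E'
from h import *
s=cams.read_camera("side");st=monitor.state();print(st["t"],st["eef_pos"],st["ft_force"])
cv2.imwrite("pics/f.png",crop(s,270,190,100,90,6))
E
```

```text
tip [ 585.88 -204.51   75.45]
48 0 tip [ 587.63 -200.89] shift cm [ 0.05 -0.19 -0.36] turn 0.74
54 0 tip [ 587.22 -203.19] shift cm [ 0.05 -0.03 -0.19] turn 0.85
60 0 tip [ 586.57 -205.49] shift cm [0.05 0.12 0.  ] turn 0.96
66 0 tip [ 585.66 -207.77] shift cm [0.05 0.25 0.21] turn 1.07
9.375 [ 585.91792959 -204.44929893  265.38802694] [0.65267659 0.28352048 1.93108254]
```

View pics/f.png

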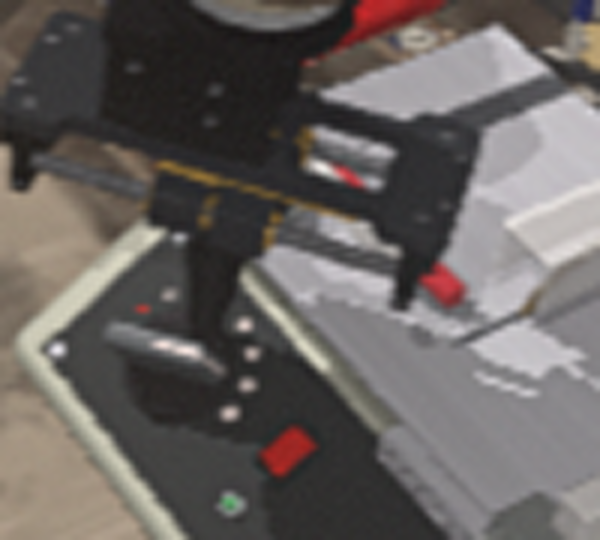

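The pointer snapped round to about (215,370), near dot 6, and the load is gone. I'll back off, lift, clear the view and check.

apply_moves:
  series:
    - [1,[0,-0.05,-0.4],0]
    - [1,[0,-0.05,-0.4],0]
    - [1,[-4,-0.05,-0.4],0]
    - [1,[-10,-0.05,-0.4],0]
    - [1,[-15,-0.05,-0.4],0]
    - [1,[-16,-30,-9],0]
    - [1,[-16,-30,-9],0]
    - [1,[-16,-30,-9],0]
    - [1,[-16,-30,-9],0]
    - [1,[-16,-30,-9],0]
    - [1,[-16,-30,-9],0]
    - [1,[-16,-30,-9],0]
    - [1,[-16,-30,-9],0]

```text
t: 11.0
eef_pos: [480.0, 89.4, 424.6]
tcp_rot: [-0.237, 1.571, -2.742]
ft_force: [0.2, 0.0, 0.1]
opening: 0.003
```

```bash
python3 - <<'E'
from h import *
s=cams.read_camera("side");t=cams.read_camera("top");st=monitor.state();print(st["t"],st["eef_pos"],st["ft_force"])
cv2.imwrite("pics/g.png",np.hstack([crop(t,305,95,133,115,3),crop(s,265,190,130,115,3)]))
a=cv2.imread("top0_raw.png")[:,:,::-1]
print("knob before/after top:",)
for im in(a,t["image"]):
    g=im[95:175,405:425].astype(int).min(2)>170   # white fence bar
    print("fence white centroid col,row",np.argwhere(g).mean(0)[::-1]+[405,95])
E
```

```text
11.1 [479.95511255  89.37106464 424.52945245] [ 0.6628251   0.7101787  -0.68127865]
knob before/after top:
fence white centroid col,row [413.81975309 142.34814815]
fence white centroid col,row [414.99152542 122.92090395]
```

View pics/g.png

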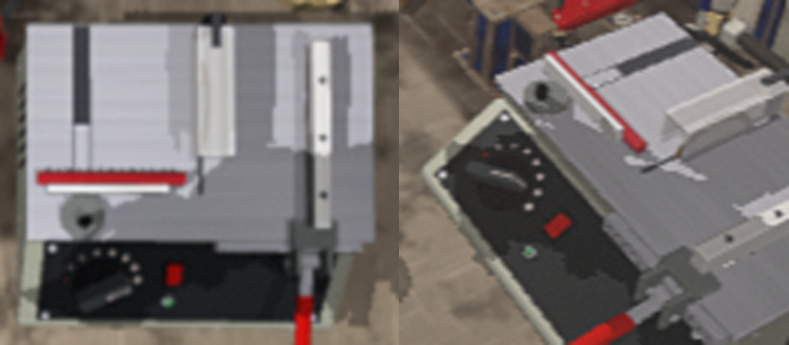

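The view is clear and the lever is down. The fence bar sits at column 321, the same as before. The knob bar runs from (80,305) to (130,290), so I'll measure its angle numerically against clicks 5, 6 and 7.

```bash
python3 - <<'E'
from h import *
from path import C,A,n
np.set_printoptions(precision=1,suppress=True)
s=cams.read_camera("side");t=cams.read_camera("top")
def ends(phi,h=12.5):
    f=np.radians(phi);d=np.array([np.cos(A)*np.cos(f),-np.sin(f),np.sin(A)*np.cos(f)])
    d=R.from_euler('z',-.021).apply(d); return C+h*n-25*d,C+h*n+25*d
ang=lambda v:np.degrees(np.arctan2(-v[1],v[0]))
ims=[]
for nm,c in(("top",t),("side",s)):
    for phi in(-12,36,60,84): a,b=ends(phi); print(nm,phi,proj(c,a),proj(c,b),"ang",round(ang(proj(c,b)-proj(c,a)),1))
    ctr=proj(c,C+8*n).astype(int)
    for im,w in((cv2.imread(f"{nm}0_raw.png"),"before"),(np.ascontiguousarray(c["image"][:,:,::-1]),"after")):
        g=im.astype(int).max(2); y0,x0=ctr[1]-14,ctr[0]-14
        m=np.zeros(g.shape,np.uint8);cv2.circle(m,tuple(map(int,ctr)),12,1,-1)
        for th in (60,75):
            k,l,stt,ce=cv2.connectedComponentsWithStats(((g>th)&(m>0)).astype(np.uint8))
            i=1+np.argmax(stt[1:,4]) if k>1 else 0
            p=np.argwhere(l==i)[:,::-1].astype(float);w_,V=np.linalg.eigh(np.cov(p.T));v=V[:,1]
            print("  ",w,th,"n",len(p),"ctr",p.mean(0),"ang",round(ang(v),1),"ratio",round((w_[1]/w_[0])**.5,1))
    ims.append(cv2.resize(c["image"][ctr[1]-18:ctr[1]+18,ctr[0]-18:ctr[0]+18,::-1],(396,396),interpolation=cv2.INTER_CUBIC))
cv2.imwrite("pics/k.png",np.hstack(ims))
E
```

```text
top -12 [340.8 201.7] [339.2 186.7] ang 96.0
top 36 [333.8 200.4] [346.5 188.1] ang 44.0
top 60 [331.5 198.1] [348.7 190.6] ang 23.7
top 84 [330.8 195.1] [349.3 193.6] ang 4.4
   before 60 n 113 ctr [339.1 197.3] ang -89.3 ratio 2.0
   before 75 n 41 ctr [339.1 202.8] ang -179.4 ratio 3.7
   after 60 n 38 ctr [339.  202.9] ang -0.0 ratio 4.4
   after 75 n 38 ctr [339.  202.9] ang -0.0 ratio 4.4
side -12 [288.6 253.9] [300.4 238.2] ang 53.1
side 36 [285.6 247.5] [303.7 244.5] ang 9.7
side 60 [286.3 243.7] [303.  248.4] ang -15.7
side 84 [288.4 240.3] [300.8 251.9] ang -43.3
   before 60 n 267 ctr [292.8 243.4] ang -134.7 ratio 1.5
   before 75 n 73 ctr [295.7 245.3] ang -125.7 ratio 5.0
   after 60 n 67 ctr [296.5 247.3] ang 164.2 ratio 5.3
   after 75 n 22 ctr [300.4 248.2] ang 159.8 ratio 5.0
```

View pics/k.png

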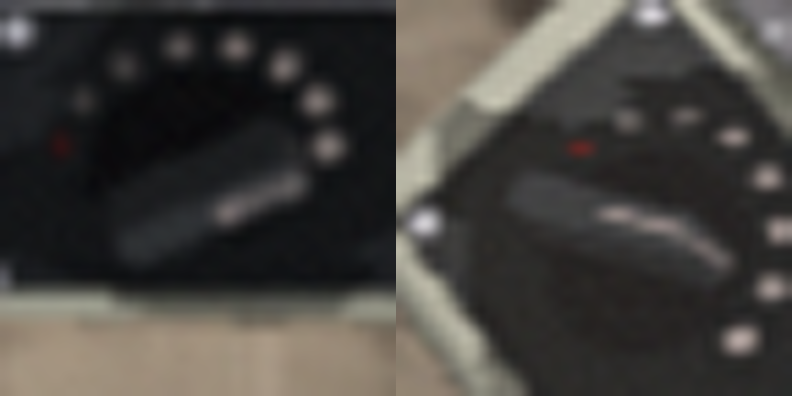

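The side view gives the bar at -15.8°, against -15.7° predicted for click 6. The white line in the top view, (225,215) to (298,183), gives about 23.7°, which also matches click 6. So the knob is three clicks up from where it started, and I'll hand in.

```bash
python3 -c "
from cell import job,monitor
s=monitor.state();print(s['t'],s['ft_force']);print(job.job_done())"
```

```text
11.2 [-0.93992625 -0.19296999  0.20639896]
the job is handed in; nothing more can be done
None
```

The fence is locked and the speed knob is three clicks up, from click 3 to click 6. I handed the job in at 11.2 s. No verdict was reported.

- **Lever:** I pushed it down with the closed fingertips until it stopped with 26 N on the tool. It stayed down after I lifted off, in both views.
- **Knob:** I pushed its pointer end round with the closed fingertips, because the moves cannot lean the tool. In the last pictures the bar lay at -15.8° in the side view, against -15.7° predicted for click 6. In the top view it lay at about 23.7°, the same as predicted.
- **Fence:** by eye it moved less than about 1 mm. My automatic check of its position gave no usable result because shadows on the bar upset it, so I compared the bar and its holes in the before and after pictures instead.
- **Knob angle in the top view:** the automatic colour mask failed there too, so I read that angle from the white pointer line.
- **Rod and other objects:** the rod on the table looks unmoved in the last pictures. The arm never came near the mug or jar. I kept the fingers well clear of the cup but did not re-measure any of the three.
- **Arm:** it ended clear of everything, with about 1 N or less on the tool.

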